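Lap a clarinet barrel's foot and hold it down on the leak tester's sprung seat

TASK

Take the capped clarinet barrel and dress its foot on the lapping plate with a full-length stroke, foot flat and under light steady pressure, starting close to the clamp bar and drawing away from it to the free end so that the film stays taut. Then stand the barrel foot down in the sprung seat of the leak tester and press it straight down until the seat's rim is flush with the collar round it. Keep hold and finish while still holding it pressed down there, upright; leave the side keys and the brass pad gauge alone.

Things in the scene. Friction and masses are not known exactly. Their poses are not given: they have to be found in the camera images.
- barrel: Clarinet barrel of dark blackwood with a bright metal ring at each end, standing upright on the bench: a plain cylinder 34 mm in diameter and 66 mm tall, about 75 g. A turned rosewood cap with a small knob (19 mm across, round) closes its top and is fixed to it; total height 82 mm. Origin at the centre of its foot (the underside), z up along its axis.
- lap_plate: Lapping plate: flat aluminium plate 200 x 76 x 8 mm with dark grey abrasive film, on soft rubber feet in a wooden tray (230 x 100 mm). A steel clamp bar (x = -100 to -86 mm, 5 mm high with its screws) holds the film at the -x end; the film runs to the free end, x = +100 mm. Origin at the centre of its underside, 14 mm above the bench; x along the plate from bar to free end, z up.
- lap_mid (a point): Middle of the plate's top face, 22 mm above the bench; axes as lap_plate. The feet give: the plate sinks 1 mm per 2 N after the first 1 N, 5 mm at most. Light pressure: 3 to 8 N. A full stroke takes the centre of the barrel's foot from x = -40 mm or closer to the bar (-65 mm is almost at the bar) to x = +50 mm or beyond (at +83 mm it reaches the edge), all within 20 mm of the middle line.
- tester: Bench leak tester, fixed: a grey metal body 215 x 116 x 30 mm, with a round collar and sprung seat at one end and, at the other, an upright dial tower 34 x 100 mm and 105 mm high. Origin on the bench under the seat's axis; x points from the seat to the tower, whose near face is 114 mm from the seat's axis (the dial stands out 11 mm from it); the body spans x = -62 to +153 mm.
- collar_top (a point): Centre of the fixed aluminium collar's top face, on the seat's axis, 50 mm above the bench. Collar 74 mm outside, 60 mm inside diameter, 20 mm high above the tester's body; z up.
- seat: The sprung seat: a round steel cup, 57 mm in outside diameter, that slides straight down inside the collar against springs and comes back up when freed. It stands 10 mm proud of the collar when free, goes flush after 10 mm, and stops hard at 16 mm. It starts to move at about 3 N; flush takes about 8 N, the stop about 11 N (0.5 N per mm). Origin at the centre of its underside, z up.
- seat_rim (a point): Centre of the seat's top rim, moves with it: 60 mm above the bench when free, 50 mm when flush with the collar. The mouth is a cone, 49 mm across at the rim, narrowing to 40 mm at 6 mm down.
- seat_floor (a point): Centre of the seat's flat rubber-faced floor, 10 mm below its rim (50 mm above the bench when free); the barrel's foot stands on it. Moves with the seat; z up.
- key_a: Loose tarnished silver side key, the longest of three (92 mm long, up to 13 mm wide, 8 mm high), lying flat; not to be disturbed. Origin at the middle of its underside, x along it.
- key_b: Loose tarnished silver side key, the middle of three (80 mm long, up to 13 mm wide, 8 mm high), lying flat; not to be disturbed. Origin at the middle of its underside, x along it.
- key_c: Loose tarnished silver side key, the shortest of three (70 mm long, up to 13 mm wide, 8 mm high), lying flat; not to be disturbed. Origin at the middle of its underside, x along it.
- pad_gauge: Loose brass pad gauge, a flat strip 112 x 26 x 4 mm, lying on the bench; not to be disturbed. Origin at the middle of its underside, x along it.

How it is judged:
On the way, in this order (a step that is already met when the one before it is completed fails the run):
1. the held barrel's foot is pressed flat on the film near the clamp bar (foot centre at x < -40 mm), 1.5 to 20 N (x of barrel in the frame of lap_plate between -0.086 and -0.04 m and y of barrel in the frame of lap_plate between -0.024 and 0.024 m and angle between barrel's own z axis and vertical below 0.12 rad and contact force between barrel and lap_plate between 1.5 and 20 N and contact force between the fingers and barrel above 2 N), for 0.1 s.
2. still pressed flat in the first part of the stroke (x from -38 to -12 mm) (x of barrel in the frame of lap_plate between -0.038 and -0.012 m and y of barrel in the frame of lap_plate between -0.024 and 0.024 m and angle between barrel's own z axis and vertical below 0.12 rad and contact force between barrel and lap_plate between 1.5 and 20 N and contact force between the fingers and barrel above 2 N), for 0.08 s.
3. still pressed flat in the middle of the stroke (x from -10 to 16 mm) (x of barrel in the frame of lap_plate between -0.01 and 0.016 m and y of barrel in the frame of lap_plate between -0.024 and 0.024 m and angle between barrel's own z axis and vertical below 0.12 rad and contact force between barrel and lap_plate between 1.5 and 20 N and contact force between the fingers and barrel above 2 N), for 0.08 s.
4. still pressed flat in the last part of the stroke (x from 18 to 44 mm) (x of barrel in the frame of lap_plate between 0.018 and 0.044 m and y of barrel in the frame of lap_plate between -0.024 and 0.024 m and angle between barrel's own z axis and vertical below 0.12 rad and contact force between barrel and lap_plate between 1.5 and 20 N and contact force between the fingers and barrel above 2 N), for 0.08 s.
5. still pressed flat at the free end (x > 50 mm) (x of barrel in the frame of lap_plate between 0.05 and 0.1 m and y of barrel in the frame of lap_plate between -0.024 and 0.024 m and angle between barrel's own z axis and vertical below 0.12 rad and contact force between barrel and lap_plate between 1.5 and 20 N and contact force between the fingers and barrel above 2 N), for 0.08 s.
6. the barrel stands in the seat and holds its rim flush with the collar (z of seat_rim in the frame of collar_top between -0.003 and 0.003 m and horizontal distance between barrel and seat_floor below 0.004 m and z of barrel in the frame of seat_floor below 0.002 m and angle between barrel's own z axis and vertical below 0.1 rad and contact force between barrel and seat above 4 N and contact force between the fingers and barrel above 2 N and contact force between each of the arm, the fingers and seat below 0.5 N and linear speed of barrel below 0.02 m/s), for 0.2 s.
At the end, for the whole second after the job is handed in: The robot still holds the barrel, foot down in the sprung seat (foot within 2 mm of the seat's floor and 4 mm of its axis, upright within 0.1 rad), pressing with more than 4 N so that the seat's rim is flush with the collar within 3 mm; the robot itself does not touch the seat, and all is at rest (all of step 6); the arm keeps its last pose, push and grip.
It fails at once if the barrel is pressed on the lapping plate with more than 30 N (contact force between barrel and lap_plate above 30 N).
It fails at once if a side key or the pad gauge is moved by more than 15 mm (distance of any of key_a, key_b, key_c, pad_gauge from where it was at the start of the episode above 0.015 m).
It also fails if it takes over 67 s, if anything falls off the work surface, if the arm or the gripper's body presses on something with over 40 N, if the wrist force passes 120 N, or if a joint passes its speed limit or range.

ROBOT

A 6-joint arm with a two-finger parallel gripper is mounted at the origin on the work surface. World frame = base frame: x ahead of the robot, y to its left, z up, the work surface at z = 0. Lengths are in m, angles in rad, forces in N, time in s.
With the tool pointing down it reaches from about 0.425 to 1.125 m from the base axis. Payload 14.9 kg.
Tool frame: the origin (TCP) lies between the finger pads; the fingertips stand 8 mm ahead of it and the grasp point (between the pads) lies 11 mm behind it; z points along the fingers, y is the line along which they close (so a half turn about z gives the same grasp; the last joint's range is limited). The gripper opens to 91 mm and grips with 3 to 60 N. Pads are 32 mm wide; open, the fingers measure 118 mm over their backs; the gripper's body (76 mm by 178 mm) begins 60 mm behind the grasp point.
Start: joints at [-1.161, 0.379, 1.734, -0, 1.028, -0.033], TCP at [0.3, -0.633, 0.222] pointing down, gripper open.
Joint ranges: [-2.77, 2.77], [-0.74, 2.19], [0, 2.66], [-1.06, 4.2], [0.31, 2.87], [-3.08, 3.08]. Speed limits (rad/s): [1.89, 1.89, 2.39, 3.14, 3.14, 3.14].

INTERFACE

Orientations are given as a rotation vector (axis times angle).
In Python, from cell import readout, vision, workorder gives the robot as it stands.
- The arm moves only by the tool move_arm, never from a script. Its argument "increments" is a list of rows, each an object of numbers: "tx", "ty", "tz": the shift along the tool's x, y, z in mm; "rx", "ry", "rz": the turn, a rotation vector about the tool's x, y, z in degrees; "claw": the gripper's target within -1 to 1 (shut at 1, half-way at 0, fully open at -1). In form: [{"tx": .., "ty": .., "tz": .., "rx": .., "ry": .., "rz": .., "claw": ..}, ...]. A call has 1 to 5 rows; each row is the pose to reach, as a shift and turn from the pose commanded when the call began, along the tool's axes at that moment; what a row does not reach only later rows make up. A row lasts 1/8 s, in which the tool goes at most 62.5 mm and 10.7 degrees, less where a joint would pass 70% of its speed; a pose out of reach is approached as far as the arm can. A call with a gripper value outside its range is refused whole. The fingers move at their own pace and stop on an object; the grip force is fixed at half the most. Time passes only in rows, so rows that repeat a pose let the fingers close. It gives the time, the measured TCP pose, the force, the opening and the grip force at its end, in the units of the state.
- readout.get_obs(): the state, without advancing time (a new reading comes with each control period).
- vision.read_camera(name): name is "scene" or "top" or "wrist"; returns the picture (384x512x3 uint8, red, green, blue); there is no depth.
- vision.get_calibration(name): a dict with "camera_matrix" (3x3 intrinsics, pixels), "k1" (the pictures are not rectified: a ray, as slopes to the right and down, at radius r is drawn at 1 + k1 r^2 times it, then the intrinsics apply), "origin" and "attitude" of the camera in the world. Camera axes: x right, y down, z forward; pixel columns grow to the right and rows downward; lengths in m; the calibration is good to about 2 mm. A picture is of the moment at which its call begins: read the wrist's pose just before it. get_calibration takes no time and is no camera call; for the wrist camera it gives the pose at the moment of the call.
- workorder.close_job(): hands the job in; it is judged then, once.
The state is a dict: "t": time; "q": joint angles; "joint_velocities": joint speeds; "effort": joint torques, N m; "ee_pos": TCP position; "ee_rot": TCP orientation; "force": force on the tool from outside, world axes, zero at the start; "moment": the same for the moment, N m; "gripper_width": opening from 0.0 (shut) to 1.0 (fully open); "gripper_force": force on a finger pad.
Only numpy, scipy, OpenCV 4.12 (cv2) and the standard library are available. Lean on these libraries where they do the work, as an engineer would, in place of code of your own. Each camera call takes 0.05 s, during which the arm holds its last target. There are 200 camera calls.

## Working session

There is one attempt and no reset: what is moved stays moved. The work goes in short steps, Python scripts to look and compute and a tool call to move; the robot and the scene stay as the last step left them, time stands still between calls to the robot, and variables do not carry over. Pictures are saved under pics/ and viewed, at most 10 in all, crops included, and the job is handed in when it is done.

Besides the shell and the picture viewer there is one more tool, called after "Request:" as name(argument=value, ...) on one line, values as JSON. move_arm: Moves the arm, as the interface text tells. Its arguments: {"type":"object","properties":{"increments":{"type":"array","items":{"type":"object","properties":{"tx":{"type":"number"},"ty":{"type":"number"},"tz":{"type":"number"},"rx":{"type":"number"},"ry":{"type":"number"},"rz":{"type":"number"},"claw":{"type":"number"}}}}},"required":["increments"]}

```bash
mkdir -p pics; ls; python3 - <<'E'
from cell import readout, vision
import cv2
o=readout.get_obs(); print(o)
for n in("top","scene"):
    im=vision.read_camera(n); cv2.imwrite(f"pics/{n}0.png",im[:,:,::-1]); print(n,vision.get_calibration(n))
E
```

```text
pics
{'t': 0.0, 'q': array([-1.16129657e+00,  3.79402075e-01,  1.73475897e+00, -1.44805431e-05,
        1.02849944e+00, -3.33111601e-02]), 'joint_velocities': array([-0.00058697, -0.00021752, -0.00081203,  0.00016502, -0.00013898,
        0.00072501]), 'effort': array([ 1.36022518e-03, -7.63721466e+01, -4.34363151e+01,  6.50110887e-02,
        4.25352564e-02, -5.67536563e-05]), 'ee_pos': array([ 0.29977204, -0.63214829,  0.22130359]), 'ee_rot': array([-3.06388194e+00, -6.89678457e-01,  3.32664435e-04]), 'force': array([ 0.24706613, -0.31233264, -0.38388496]), 'moment': array([ 0.0080309 , -0.02842253,  0.03306707]), 'gripper_force': 0.0, 'gripper_width': 1.0025402440737363}
top {'camera_matrix': array([[355.89735034,   0.        , 255.65079198],
       [  0.        , 355.89735034, 193.80680176],
       [  0.        ,   0.        ,   1.        ]]), 'k1': 0.010171186664187107, 'origin': array([ 0.52945078, -0.00999154,  1.03095314]), 'attitude': array([-2.21349501,  2.17105634, -0.06593717])}
scene {'camera_matrix': array([[432.76587525,   0.        , 258.5703464 ],
       [  0.        , 432.76587525, 191.68272574],
       [  0.        ,   0.        ,   1.        ]]), 'k1': -0.005711150662456154, 'origin': array([0.94517892, 0.60205247, 0.67272665]), 'attitude': array([-0.67184701, -2.56065893,  1.19944357])}
```

View pics/top0.png

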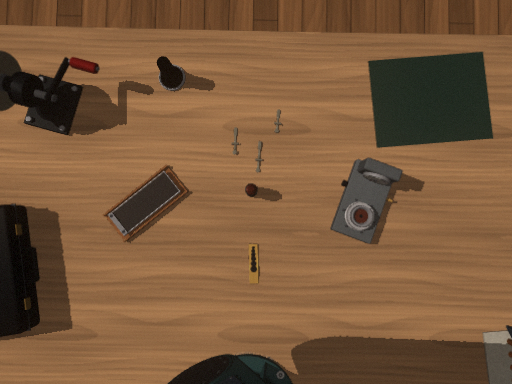

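View pics/scene0.png

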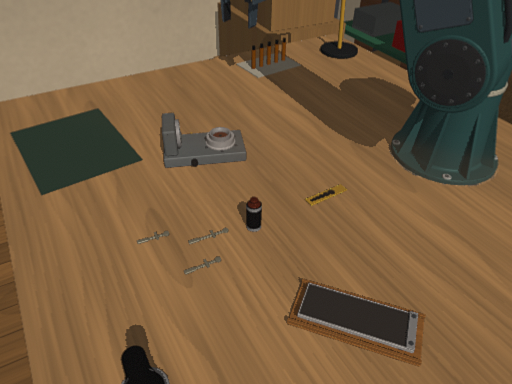

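The top view shows the barrel cap at about (251,190), the tray with corners near (168,167), (190,190), (127,240) and (106,213), the seat at about (360,215), and the gauge at (254,263). The scene view suggests the clamp screws are at its right end, (412,335). I'll zoom in to confirm.

```bash
cat > h.py <<'E'
import numpy as np, cv2
from scipy.spatial.transform import Rotation as R
from cell import readout, vision
def ray(cal,u,v):
    K=cal["camera_matrix"]; d=np.array([(u-K[0,2])/K[0,0],(v-K[1,2])/K[1,1]]); s=d.copy()
    for _ in range(8): s=d/(1+cal["k1"]*(s@s))
    return np.array(cal["origin"]), R.from_rotvec(cal["attitude"]).apply([s[0],s[1],1])
def onz(cal,u,v,z):
    o,d=ray(cal,u,v); return o+d*(z-o[2])/d[2]
def proj(cal,P):
    K=cal["camera_matrix"]; c=R.from_rotvec(cal["attitude"]).inv().apply(np.array(P)-cal["origin"]); s=c[:2]/c[2]
    s=s*(1+cal["k1"]*(s@s)); return np.array([K[0,0]*s[0]+K[0,2],K[1,1]*s[1]+K[1,2]])
E
python3 - <<'E'
import cv2,numpy as np
t=cv2.imread("pics/top0.png"); s=cv2.imread("pics/scene0.png")
a=cv2.resize(t[155:250,95:200],(400,362),interpolation=cv2.INTER_CUBIC)
b=cv2.resize(t[150:245,325:430],(400,362),interpolation=cv2.INTER_CUBIC)
c=cv2.resize(s[275:362,280:430],(400,232),interpolation=cv2.INTER_CUBIC)
d=cv2.resize(s[110:170,155:255],(400,232),interpolation=cv2.INTER_CUBIC)
cv2.imwrite("pics/crop1.png",np.vstack([np.hstack([a,b]),np.hstack([c,d])]))
E
```

```text
(no output)
```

View pics/crop1.png

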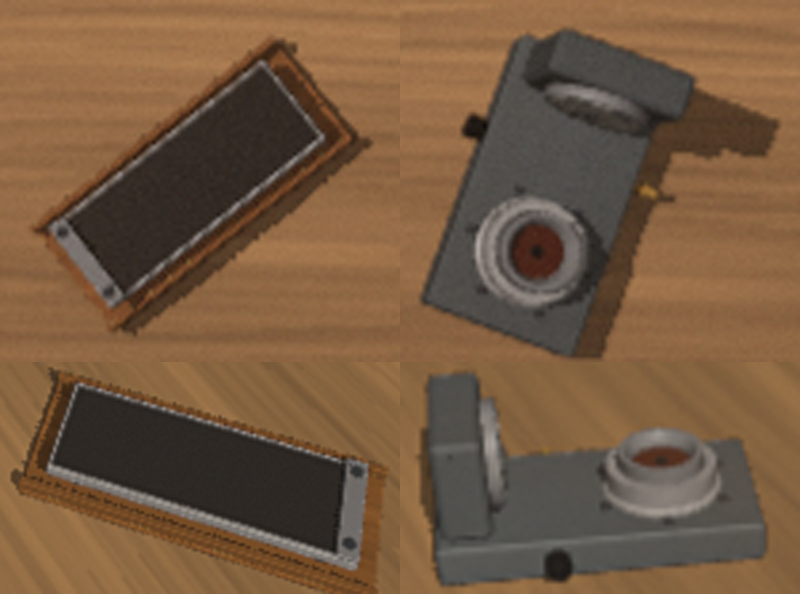

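The bar (pale strip, screws) is at the lower-left end of the plate, near top pixels (108,214)–(127,234). The free end is at (164,171)–(180,191). The seat's red floor is at crop (536,252), which is top pixel (361,216). Next I'll measure from these.

```bash
python3 - <<'E'
from h import *
t=cv2.imread("pics/top0.png"); s=cv2.imread("pics/scene0.png")
ct=vision.get_calibration("top"); cs=vision.get_calibration("scene")
def comp(m,box):
    x0,y0,x1,y1=box; mm=np.zeros_like(m); mm[y0:y1,x0:x1]=m[y0:y1,x0:x1]
    n,l,st,c=cv2.connectedComponentsWithStats(mm); i=1+np.argmax(st[1:,4]); return (l==i).astype(np.uint8),c[i],st[i]
B,G,Rr=[t[:,:,i].astype(int) for i in range(3)]
dark=((Rr<70)&(abs(Rr-B)<25)).astype(np.uint8)
m,c,st=comp(dark,(95,155,200,250)); print("film",c,st)
r=cv2.minAreaRect(np.argwhere(m)[:,::-1].astype(np.float32)); P=np.array([onz(ct,*p,.022)[:2] for p in cv2.boxPoints(r)]); print(P,[np.linalg.norm(P[i]-P[i-1]) for i in range(4)],P.mean(0))
# hand corners of plate
H=np.array([onz(ct,*p,.022)[:2] for p in [(108.1,214.1),(127,234.3),(180.3,191),(164,171.5)]]); print("plate",H,[np.linalg.norm(H[i]-H[i-1]) for i in range(4)],H.mean(0))
# seat
red=((Rr>1.7*G)&(Rr<140)&(Rr>50)).astype(np.uint8)
m,c,st=comp(red,(335,190,385,240)); print("seat red top",c,st,onz(ct,*c,.05))
light=((G>110)&(abs(Rr-B)<30)).astype(np.uint8)
m,c,st=comp(light,(335,192,385,240)); e=cv2.fitEllipse(max(cv2.findContours(m,0,1)[0],key=len)); print("collar",e,onz(ct,*e[0],.05))
m,c,st=comp(red,(235,175,268,205)); print("cap top",c,st,onz(ct,*c,.078))
ot,dt=ray(ct,*c)
B,G,Rr=[s[:,:,i].astype(int) for i in range(3)]
red=((Rr>1.7*G)&(Rr<140)&(Rr>40)).astype(np.uint8)
m,c2,st=comp(red,(240,190,270,215)); print("cap scene",c2,st,onz(cs,*c2,.074))
m,c3,st=comp(red,(195,120,245,160)); print("seat red scene",c3,st,onz(cs,*c3,.05))
dk=((Rr<60)).astype(np.uint8)
m,c4,st=comp(dk,(240,190,270,240)); print("barrel body scene",c4,st,onz(cs,*c4,.035))
for n,p in dict(ka1=(278,112),ka2=(277,131),kb1=(236,129),kb2=(237,153),kc1=(261,142),kc2=(258,172),g1=(254,244),g2=(254,282),tow1=(363,160),tow2=(401,170)).items(): print(n,onz(ct,*p,.005)[:2].round(3))
E
```

```text
film [144.96193548 201.82709677] [ 113  173   65   61 1550]
[[0.52128134 0.40127835]
 [0.64609178 0.25279822]
 [0.58935937 0.20550532]
 [0.46539199 0.35394064]] [np.float64(0.07324260065431265), np.float64(0.19396905249956473), np.float64(0.0738592213968264), np.float64(0.19339327413733526)] [0.55553112 0.30338063]
plate [[0.52322949 0.40441459]
 [0.46750382 0.34892999]
 [0.59251861 0.20307527]
 [0.64722566 0.25115618]] [np.float64(0.1971374914456367), np.float64(0.07863772066149874), np.float64(0.19209970460766945), np.float64(0.0728329211077079)] [0.5576194  0.30189401]
seat red top [360.79508197 215.6557377 ] [355 209  13  14 122] [ 0.53248061 -0.30118628  0.05      ]
collar ((359.4527893066406, 215.54629516601562), (24.979074478149414, 27.76878547668457), 101.85453796386719) [ 0.53270859 -0.29749894  0.05      ]
cap top [249.56666667 189.        ] [246 184   8  10  60] [0.59800934 0.00569892 0.078     ]
cap scene [253.77570093 202.82242991] [248 197  13  12 107] [0.60226805 0.00524234 0.074     ]
seat red scene [216.55555556 134.11111111] [215 133   4   3   9] [ 0.53827861 -0.31181379  0.05      ]
barrel body scene [252.82392027 216.63787375] [246 200  16  29 301] [0.6040672  0.00504444 0.035     ]
ka1 [ 0.831 -0.072]
ka2 [ 0.774 -0.07 ]
kb1 [0.778 0.05 ]
kb2 [0.707 0.046]
kc1 [ 0.741 -0.024]
kc2 [ 0.653 -0.017]
g1 [ 0.446 -0.009]
g2 [ 0.338 -0.011]
tow1 [ 0.694 -0.321]
tow2 [ 0.667 -0.431]
```

```bash
python3 - <<'E'
from h import *
o=readout.get_obs(); c=vision.get_calibration("wrist"); T=R.from_rotvec(o["ee_rot"])
print("cam in tool",T.inv().apply(c["origin"]-o["ee_pos"]),(T.inv()*R.from_rotvec(c["attitude"])).as_matrix().round(3),c["camera_matrix"][0],c["k1"])
print(T.as_matrix().round(4))
E
```

```text
cam in tool [ 0.07666607  0.00016508 -0.16314141] [[-0.001 -0.963 -0.27 ]
 [ 1.    -0.001  0.   ]
 [-0.    -0.27   0.963]] [340.46919564   0.         251.26143858] -0.10346968748323448
[[ 9.035e-01  4.285e-01 -4.000e-04]
 [ 4.285e-01 -9.035e-01  9.000e-04]
 [ 0.000e+00 -1.000e-03 -1.000e+00]]
```

Request:
move_arm(increments=[{"tx": 50, "ty": -29, "tz": 0}, {"tx": 100, "ty": -57, "tz": 0}, {"tx": 150, "ty": -86, "tz": -10}, {"tx": 200, "ty": -114, "tz": -20}, {"tx": 250, "ty": -143, "tz": -30}])

```text
invalid input
```

Request:
move_arm(increments=[{"tx": 30, "ty": -17}, {"tx": 30, "ty": -17}, {"tx": 30, "ty": -17}, {"tx": 30, "ty": -17}])

```text
invalid input
```

Request:
move_arm(increments=[{"tx": 50, "ty": -29, "tz": 0, "rx": 0, "ry": 0, "rz": 0, "claw": -1}, {"tx": 100, "ty": -57, "tz": 0, "rx": 0, "ry": 0, "rz": 0, "claw": -1}, {"tx": 150, "ty": -86, "tz": -10, "rx": 0, "ry": 0, "rz": 0, "claw": -1}, {"tx": 200, "ty": -114, "tz": -20, "rx": 0, "ry": 0, "rz": 0, "claw": -1}, {"tx": 250, "ty": -143, "tz": -30, "rx": 0, "ry": 0, "rz": 0, "claw": -1}])

```text
t: 0.72
ee_pos: [0.4653, -0.3945, 0.2521]
ee_rot: [-3.065, -0.69, 0.0]
force: [-0.0, -0.2, 0.0]
gripper_width: 1.002
gripper_force: 0.0
```

Request:
move_arm(increments=[{"tx": 30, "ty": -17, "tz": 0, "rx": 0, "ry": 0, "rz": 0, "claw": -1}, {"tx": 30, "ty": -17, "tz": 0, "rx": 0, "ry": 0, "rz": 0, "claw": -1}, {"tx": 30, "ty": -17, "tz": 0, "rx": 0, "ry": 0, "rz": 0, "claw": -1}, {"tx": 30, "ty": -17, "tz": 0, "rx": 0, "ry": 0, "rz": 0, "claw": -1}])

```text
t: 1.23
ee_pos: [0.4838, -0.3687, 0.2517]
ee_rot: [-3.065, -0.688, 0.0]
force: [-0.3, -0.8, -0.5]
gripper_width: 1.0
gripper_force: 0.0
```

```bash
python3 - <<'E'
from h import *
o=readout.get_obs(); c=vision.get_calibration("wrist"); im=vision.read_camera("wrist"); cv2.imwrite("pics/w_seat.png",im[:,:,::-1])
np.save("w_seat.npy",c,allow_pickle=True); print(o["t"],o["ee_pos"],o["joint_velocities"].max(),c["origin"],proj(c,[.5325,-.299,.05]))
E
```

```text
1.225 [ 0.48380715 -0.36868036  0.25173526] 0.002714207309021459 [ 0.55323596 -0.33608419  0.4148434 ] [210.57849012 101.9203683 ]
```

View pics/w_seat.png

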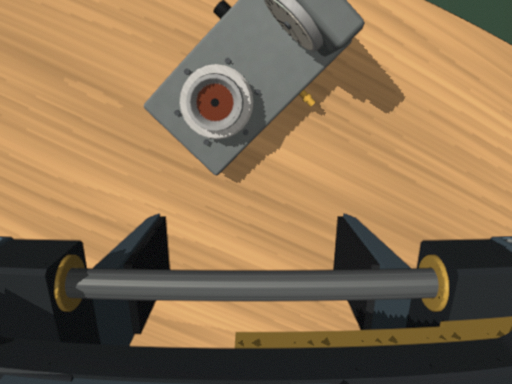

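Wrist view: the seat's floor centre hole is at about (214,102), the cup and collar around it are in clear view, and the tower is at the top right.

```bash
python3 - <<'E'
from h import *
c=np.load("w_seat.npy",allow_pickle=True).item(); t=cv2.imread("pics/w_seat.png")
B,G,Rr=[t[:,:,i].astype(int) for i in range(3)]
def el(m,box,name,z):
    x0,y0,x1,y1=box; mm=np.zeros(m.shape,np.uint8); mm[y0:y1,x0:x1]=m[y0:y1,x0:x1]
    k=max(cv2.findContours(mm,0,1)[0],key=cv2.contourArea); e=cv2.fitEllipse(cv2.convexHull(k)); 
    d=np.linalg.norm(onz(c,e[0][0]-e[1][0]/2,e[0][1],z)-onz(c,e[0][0]+e[1][0]/2,e[0][1],z))
    print(name,np.round(e[0],1),np.round(e[1],1),onz(c,*e[0],z).round(4),"width",d.round(4))
el((Rr>1.7*G),(170,55,260,145),"floor",.05)
el((G>125)&(abs(Rr-B)<40),(170,55,260,145),"collar",.05)
el((Rr+G+B<120),(205,92,224,112),"hole",.05)
# bounds of bright ring edges
print("proj rim",proj(c,[.5325,-.299,.06]))
E
```

```text
floor [214.5 101.8] [35.1 35.8] [ 0.5343 -0.3026  0.05  ] width 0.0368
collar [214.7 100.2] [71.9 75.6] [ 0.5359 -0.3022  0.05  ] width 0.0752
hole [214.5 102.1] [6.3 6.7] [ 0.534  -0.3028  0.05  ] width 0.0066
proj rim [209.43958912 102.00870746]
```

Request:
move_arm(increments=[{"tx": 45, "ty": -40, "tz": 0, "rx": 0, "ry": 0, "rz": 0, "claw": -1}, {"tx": 90, "ty": -80, "tz": 0, "rx": 0, "ry": 0, "rz": 0, "claw": -1}, {"tx": 135, "ty": -120, "tz": 0, "rx": 0, "ry": 0, "rz": 0, "claw": -1}, {"tx": 170, "ty": -160, "tz": 0, "rx": 0, "ry": 0, "rz": 0, "claw": -1}, {"tx": 190, "ty": -200, "tz": 0, "rx": 0, "ry": 0, "rz": -7, "claw": -1}])

```text
t: 1.9
ee_pos: [0.5708, -0.1046, 0.2519]
ee_rot: [3.016, 0.879, 0.0]
force: [0.1, -0.5, 0.1]
gripper_width: 1.001
gripper_force: 0.0
```

```bash
python3 - <<'E'
from h import *
o=readout.get_obs(); c=vision.get_calibration("wrist"); im=vision.read_camera("wrist"); cv2.imwrite("pics/w_bar.png",im[:,:,::-1])
np.save("w_bar.npy",c,allow_pickle=True); print(o["t"],o["ee_pos"],o["joint_velocities"].max(),c["origin"],proj(c,[.6,.005,.082]))
T=R.from_rotvec(o["ee_rot"]); print(T.inv().apply(np.array([.535,.26,.25])-o["ee_pos"]))
E
```

```text
1.9 [ 0.57084507 -0.10463572  0.25188643] 0.5861875657878606 [ 0.63561011 -0.06365381  0.41506025] [170.03055806  92.3493727 ]
[ 0.16556225 -0.3268535   0.00188851]
```

View pics/w_bar.png

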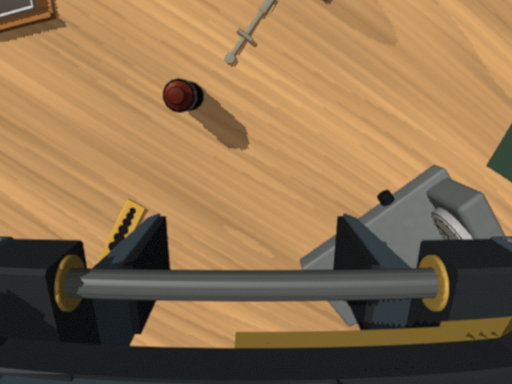

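The barrel's cap is at about (180,96), but the arm was still moving, so this is only a rough fix. I'll measure it again on the way back. Next is the plate.

Request:
move_arm(increments=[{"tx": 27, "ty": -54, "tz": 0, "rx": 0, "ry": 0, "rz": 0, "claw": -1}, {"tx": 54, "ty": -108, "tz": 0, "rx": 0, "ry": 0, "rz": 0, "claw": -1}, {"tx": 81, "ty": -162, "tz": 0, "rx": 0, "ry": 0, "rz": 0, "claw": -1}, {"tx": 108, "ty": -216, "tz": 0, "rx": 0, "ry": 0, "rz": 0, "claw": -1}, {"tx": 135, "ty": -270, "tz": 0, "rx": 0, "ry": 0, "rz": 0, "claw": -1}])

```text
t: 2.58
ee_pos: [0.5397, 0.1957, 0.2521]
ee_rot: [3.018, 0.874, 0.001]
force: [1.3, -0.8, 0.1]
gripper_width: 1.001
gripper_force: 0.0
```

Request:
move_arm(increments=[{"tx": 30, "ty": -55, "tz": 0, "rx": 0, "ry": 0, "rz": -7.5, "claw": -1}, {"tx": 30, "ty": -55, "tz": 0, "rx": 0, "ry": 0, "rz": -7.5, "claw": -1}, {"tx": 30, "ty": -55, "tz": 0, "rx": 0, "ry": 0, "rz": -7.5, "claw": -1}, {"tx": 30, "ty": -55, "tz": 0, "rx": 0, "ry": 0, "rz": -7.5, "claw": -1}])

```text
t: 3.08
ee_pos: [0.536, 0.2556, 0.2519]
ee_rot: [2.954, 1.068, -0.0]
force: [0.8, 0.1, -0.1]
gripper_width: 0.996
gripper_force: 0.0
```

```bash
python3 - <<'E'
from h import *
o=readout.get_obs(); c=vision.get_calibration("wrist"); im=vision.read_camera("wrist"); cv2.imwrite("pics/w_lap.png",im[:,:,::-1])
np.save("w_lap.npy",c,allow_pickle=True); print(o["t"],o["ee_pos"],o["ee_rot"],o["joint_velocities"].max(),c["origin"],proj(c,[.556,.303,.022]))
E
```

```text
3.075 [0.53598206 0.25558293 0.25186953] [ 2.95449706e+00  1.06768063e+00 -4.02558770e-04] 0.0017181785830500374 [0.59509417 0.3044131  0.41497896] [230.08172809 126.69877885]
```

View pics/w_lap.png

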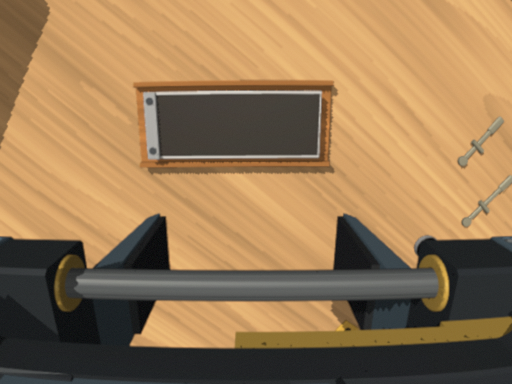

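The plate is square to the camera. Its corners are near (144,92), (322,91), (323,157) and (148,160), and the bar is at the left (x≈145–158).

```bash
python3 - <<'E'
from h import *
c=np.load("w_lap.npy",allow_pickle=True).item(); t=cv2.imread("pics/w_lap.png").astype(int)
B,G,Rr=[t[:,:,i] for i in range(3)]
m=np.zeros(B.shape,np.uint8); b=(Rr+G+B<240)&(Rr-B<30); m[80:170,130:335]=b[80:170,130:335]
k=max(cv2.findContours(m,0,1)[0],key=cv2.contourArea); q=cv2.boxPoints(cv2.minAreaRect(k)); 
a=cv2.approxPolyDP(cv2.convexHull(k),4,True)[:,0]; print(a.tolist())
def show(n,P):
    P=np.array([onz(c,*p,.022)[:2] for p in P]); print(n,P.round(4).tolist(),[round(np.linalg.norm(P[i]-P[i-1]),4) for i in range(len(P))],P.mean(0).round(4)); return P
P=show("film rect",q)
l=((G>110)&(abs(Rr-B)<40)); m[:]=0; m[84:168,138:330]=l[84:168,138:330]; m|=0
m=cv2.morphologyEx(m,cv2.MORPH_CLOSE,np.ones((3,3)))
k=max(cv2.findContours(m,0,1)[0],key=cv2.contourArea); q=cv2.boxPoints(cv2.minAreaRect(k)); print(cv2.minAreaRect(k)); P=show("plate rect",q)
e=[P[i]-P[i-1] for i in range(4)]; d=max(e,key=np.linalg.norm); print("ang",np.degrees(np.arctan2(d[1],d[0])))
E
```

```text
[[318, 95], [315, 153], [160, 155], [156, 96]]
film rect [[0.5304, 0.3899], [0.6474, 0.2502], [0.5976, 0.2042], [0.4755, 0.3494]] [np.float64(0.0682), np.float64(0.1823), np.float64(0.0678), np.float64(0.1897)] [0.5627 0.2984]
((232.69952392578125, 124.04067993164062), (68.63312530517578, 177.15464782714844), 89.51445770263672)
plate rect [[0.526, 0.4039], [0.6538, 0.2514], [0.5967, 0.1984], [0.4625, 0.3576]] [np.float64(0.0785), np.float64(0.199), np.float64(0.0779), np.float64(0.2082)] [0.5597 0.3028]
ang 130.11416811303866
```

Request:
move_arm(increments=[{"tx": -32, "ty": 51, "tz": 0, "rx": 0, "ry": 0, "rz": 0, "claw": -1}, {"tx": -64, "ty": 102, "tz": 0, "rx": 0, "ry": 0, "rz": 0, "claw": -1}, {"tx": -96, "ty": 153, "tz": 0, "rx": 0, "ry": 0, "rz": 0, "claw": -1}, {"tx": -128, "ty": 204, "tz": 0, "rx": 0, "ry": 0, "rz": 0, "claw": -1}, {"tx": -159, "ty": 256, "tz": 0, "rx": 0, "ry": 0, "rz": 0, "claw": -1}])

```text
t: 3.75
ee_pos: [0.5775, -0.0445, 0.2523]
ee_rot: [2.954, 1.068, 0.001]
force: [-0.4, 0.2, 0.2]
gripper_width: 1.001
gripper_force: 0.0
```

Request:
move_arm(increments=[{"tx": 0, "ty": 0, "tz": 0, "rx": 0, "ry": 0, "rz": 0, "claw": -1}, {"tx": 0, "ty": 0, "tz": 0, "rx": 0, "ry": 0, "rz": 0, "claw": -1}, {"tx": 0, "ty": 0, "tz": 0, "rx": 0, "ry": 0, "rz": 0, "claw": -1}])

```text
t: 4.12
ee_pos: [0.5775, -0.0406, 0.2519]
ee_rot: [-2.953, -1.072, 0.0]
force: [0.1, 0.2, 0.2]
gripper_width: 0.999
gripper_force: 0.0
```

```bash
python3 - <<'E'
from h import *
o=readout.get_obs(); c=vision.get_calibration("wrist"); im=vision.read_camera("wrist"); t=np.ascontiguousarray(im[:,:,::-1]); cv2.imwrite("pics/w_bar2.png",t)
print(o["t"],o["ee_pos"],o["ee_rot"],o["joint_velocities"].max(),proj(c,[.6,.005,.078]))
t=t.astype(int);B,G,Rr=[t[:,:,i] for i in range(3)]
p=proj(c,[.6,.005,.05]).astype(int)
for n,b,z in(("cap",(Rr>1.7*G)&(Rr<170),.074),("all",(Rr+G+B<330)&~((Rr>1.25*G)&(Rr<1.6*G)&(Rr>90)),.06)):
    m=np.zeros(B.shape,np.uint8); s=np.s_[max(p[1]-30,0):p[1]+30,p[0]-30:p[0]+30]; m[s]=b[s]
    k=max(cv2.findContours(m,0,1)[0],key=cv2.contourArea); (e,r)=cv2.minEnclosingCircle(k); el=cv2.fitEllipse(cv2.convexHull(k)); print(n,el,onz(c,*el[0],z))
q=cv2.resize(im[p[1]-50:p[1]+50,p[0]-60:p[0]+60,::-1],None,fx=4,fy=4); cv2.imwrite("pics/c_bar2.png",q); print(p)
E
```

```text
4.125 [ 0.57754498 -0.04063157  0.25193301] [-2.95285893e+00 -1.07208899e+00  5.03168239e-05] 0.008344701012395367 [229.83083274 130.44772759]
cap ((234.81137084960938, 132.52220153808594), (28.680727005004883, 29.30594253540039), 152.66189575195312) [ 6.01141876e-01 -1.39209937e-04  7.40000000e-02]
all ((235.73504638671875, 131.33255004882812), (32.896812438964844, 35.03765869140625), 16.57476806640625) [ 6.01250345e-01 -4.46656383e-04  6.00000000e-02]
[231 128]
```

View pics/c_bar2.png

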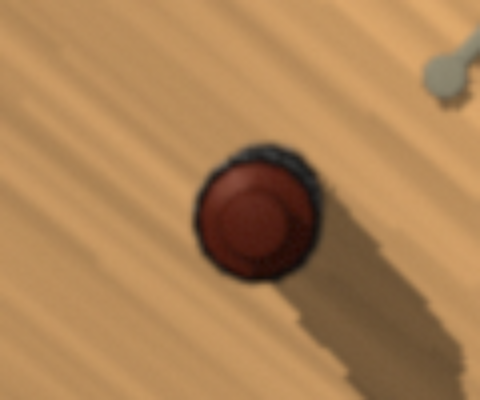

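In this crop the cap's centre is at (259,217), i.e. full-image (235.7,132.3), with only the shadow around it. The barrel is at about (0.601, 0.000), so I'll descend and grip.

Request:
move_arm(increments=[{"tx": 44, "ty": -16, "tz": 20, "rx": 0, "ry": 0, "rz": 0, "claw": -1}, {"tx": 44, "ty": -16, "tz": 75, "rx": 0, "ry": 0, "rz": 0, "claw": -1}, {"tx": 44, "ty": -16, "tz": 130, "rx": 0, "ry": 0, "rz": 0, "claw": -1}, {"tx": 44, "ty": -16, "tz": 180, "rx": 0, "ry": 0, "rz": 0, "claw": -1}, {"tx": 44, "ty": -16, "tz": 222, "rx": 0, "ry": 0, "rz": 0, "claw": -1}])

```text
t: 4.8
ee_pos: [0.6007, 0.0002, 0.0281]
ee_rot: [-2.952, -1.073, 0.001]
force: [0.3, 0.6, 0.2]
gripper_width: 1.0
gripper_force: 0.0
```

Request:
move_arm(increments=[{"tx": 0, "ty": 0, "tz": 0, "rx": 0, "ry": 0, "rz": 0, "claw": -1}, {"tx": 0, "ty": 0, "tz": 0, "rx": 0, "ry": 0, "rz": 0, "claw": 0}, {"tx": 0, "ty": 0, "tz": 0, "rx": 0, "ry": 0, "rz": 0, "claw": 0.2}, {"tx": 0, "ty": 0, "tz": 0, "rx": 0, "ry": 0, "rz": 0, "claw": 1}, {"tx": 0, "ty": 0, "tz": 0, "rx": 0, "ry": 0, "rz": 0, "claw": 1}])

```text
t: 5.42
ee_pos: [0.6017, -0.001, 0.0307]
ee_rot: [2.953, 1.071, 0.002]
force: [-0.4, 0.0, 0.2]
gripper_width: 0.592
gripper_force: 0.0
```

Request:
move_arm(increments=[{"tx": 0, "ty": 0, "tz": 0, "rx": 0, "ry": 0, "rz": 0, "claw": 1}, {"tx": 0, "ty": 0, "tz": 0, "rx": 0, "ry": 0, "rz": 0, "claw": 1}, {"tx": 0, "ty": 0, "tz": 0, "rx": 0, "ry": 0, "rz": 0, "claw": 1}, {"tx": 0, "ty": 0, "tz": 0, "rx": 0, "ry": 0, "rz": 0, "claw": 1}])

```text
t: 5.92
ee_pos: [0.6013, -0.001, 0.03]
ee_rot: [-2.953, -1.071, 0.0]
force: [-0.6, -0.1, 2.2]
gripper_width: 0.367
gripper_force: 30.0
```

Request:
move_arm(increments=[{"tx": 0, "ty": 0, "tz": -40, "rx": 0, "ry": 0, "rz": 0, "claw": 1}, {"tx": 0, "ty": 0, "tz": -90, "rx": 0, "ry": 0, "rz": 0, "claw": 1}, {"tx": 26, "ty": -50, "tz": -100, "rx": 0, "ry": 0, "rz": 0, "claw": 1}, {"tx": 52, "ty": -100, "tz": -100, "rx": 0, "ry": 0, "rz": 0, "claw": 1}, {"tx": 78, "ty": -150, "tz": -100, "rx": 0, "ry": 0, "rz": 0, "claw": 1}])

```text
t: 6.55
ee_pos: [0.5645, 0.1657, 0.1302]
ee_rot: [2.954, 1.07, 0.001]
force: [1.7, -0.1, -1.2]
gripper_width: 0.368
gripper_force: 30.0
```

Request:
move_arm(increments=[{"tx": 26, "ty": -52, "tz": 0, "rx": 0, "ry": 0, "rz": 0, "claw": 1}, {"tx": 52, "ty": -104, "tz": 0, "rx": 0, "ry": 0, "rz": 0, "claw": 1}, {"tx": 83, "ty": -166, "tz": 10, "rx": 0, "ry": 0, "rz": 0, "claw": 1}, {"tx": 83, "ty": -166, "tz": 30, "rx": 0, "ry": 0, "rz": 0, "claw": 1}, {"tx": 83, "ty": -166, "tz": 30, "rx": 0, "ry": 0, "rz": 0, "claw": 1}])

```text
t: 7.18
ee_pos: [0.521, 0.3442, 0.0981]
ee_rot: [2.952, 1.072, -0.005]
force: [0.3, -0.1, -1.0]
gripper_width: 0.366
gripper_force: 30.0
```

Request:
move_arm(increments=[{"tx": 0, "ty": 0, "tz": 0, "rx": 0, "ry": 0, "rz": 0, "claw": 1}, {"tx": 0, "ty": 0, "tz": 0, "rx": 0, "ry": 0, "rz": 0, "claw": 1}, {"tx": 0, "ty": 0, "tz": 0, "rx": 0, "ry": 0, "rz": 0, "claw": 1}])

```text
t: 7.55
ee_pos: [0.5228, 0.3442, 0.1005]
ee_rot: [-2.954, -1.07, -0.001]
force: [0.1, 0.4, -0.9]
gripper_width: 0.371
gripper_force: 30.0
```

```bash
python3 - <<'E'
from h import *
o=readout.get_obs(); c=vision.get_calibration("wrist"); im=vision.read_camera("wrist"); cv2.imwrite("pics/w_held.png",im[:,:,::-1])
np.save("w_held.npy",c,allow_pickle=True)
T=R.from_rotvec(o["ee_rot"]); p=o["ee_pos"]
print(o["t"],p,o["ee_rot"],o["force"],o["joint_velocities"].max())
for n,v in dict(knob=[0,0,-.052],foot=[0,0,.030],rim=[.017,0,.030]).items(): print(n,proj(c,p+T.apply(v)))
print("start px",proj(c,[.5231,.3451,.022]))
E
```

```text
7.55 [0.52281204 0.344208   0.10046773] [-2.95379617e+00 -1.06958970e+00 -1.03863464e-03] [ 0.10268666  0.3839553  -0.9445778 ] 0.0029001295398650155
knob [250.63858611 308.99782598]
foot [250.78152895 229.28882202]
rim [250.75104187 202.56002053]
start px [250.13799376 204.21737046]
```

View pics/w_held.png

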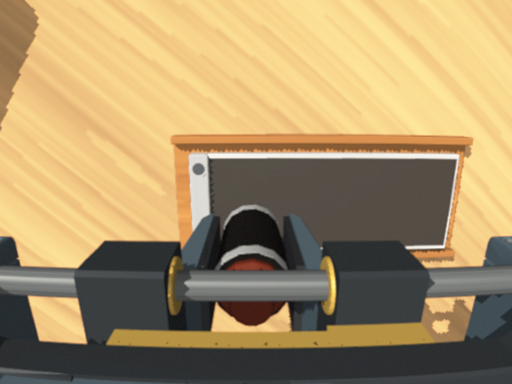

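The barrel is gripped upright. Its foot ring's front edge is at row ~204 (202.6 predicted), so it is centred within about 1 mm. It sits above the plate beside the bar, with the bar at columns 190–209 and the barrel at about 250. Next I lower it gently.

Request:
move_arm(increments=[{"tx": 0, "ty": 0, "tz": 25, "rx": 0, "ry": 0, "rz": 0, "claw": 1}, {"tx": 0, "ty": 0, "tz": 40, "rx": 0, "ry": 0, "rz": 0, "claw": 1}, {"tx": 0, "ty": 0, "tz": 46, "rx": 0, "ry": 0, "rz": 0, "claw": 1}, {"tx": 0, "ty": 0, "tz": 49, "rx": 0, "ry": 0, "rz": 0, "claw": 1}, {"tx": 0, "ty": 0, "tz": 49, "rx": 0, "ry": 0, "rz": 0, "claw": 1}])

```text
t: 8.22
ee_pos: [0.5225, 0.3449, 0.0513]
ee_rot: [-2.953, -1.071, -0.001]
force: [-0.8, -1.6, 0.9]
gripper_width: 0.366
gripper_force: 30.0
```

Request:
move_arm(increments=[{"tx": 0, "ty": 0, "tz": 0.5, "rx": 0, "ry": 0, "rz": 0, "claw": 1}, {"tx": 0, "ty": 0, "tz": 1, "rx": 0, "ry": 0, "rz": 0, "claw": 1}, {"tx": 0, "ty": 0, "tz": 1, "rx": 0, "ry": 0, "rz": 0, "claw": 1}])

```text
t: 8.6
ee_pos: [0.5226, 0.345, 0.0503]
ee_rot: [-2.953, -1.071, -0.001]
force: [0.3, 0.1, 3.4]
gripper_width: 0.361
gripper_force: 30.0
```

Request:
move_arm(increments=[{"tx": 0, "ty": 0, "tz": 0.5, "rx": 0, "ry": 0, "rz": 0, "claw": 1}, {"tx": 0, "ty": 9, "tz": 0.5, "rx": 0, "ry": 0, "rz": 0, "claw": 1}, {"tx": 0, "ty": 18, "tz": 0.5, "rx": 0, "ry": 0, "rz": 0, "claw": 1}, {"tx": 0, "ty": 27, "tz": 0.5, "rx": 0, "ry": 0, "rz": 0, "claw": 1}, {"tx": 0, "ty": 36, "tz": 0.5, "rx": 0, "ry": 0, "rz": 0, "claw": 1}])

```text
t: 9.22
ee_pos: [0.5459, 0.3166, 0.0495]
ee_rot: [-2.953, -1.07, -0.0]
force: [-0.9, 3.1, 4.1]
gripper_width: 0.365
gripper_force: 30.0
```

Request:
move_arm(increments=[{"tx": 0, "ty": 9, "tz": 0, "rx": 0, "ry": 0, "rz": 0, "claw": 1}, {"tx": 0, "ty": 18, "tz": 0, "rx": 0, "ry": 0, "rz": 0, "claw": 1}, {"tx": 0, "ty": 27, "tz": 0, "rx": 0, "ry": 0, "rz": 0, "claw": 1}, {"tx": 0, "ty": 36, "tz": 0, "rx": 0, "ry": 0, "rz": 0, "claw": 1}, {"tx": 0, "ty": 45, "tz": 0, "rx": 0, "ry": 0, "rz": 0, "claw": 1}])

```text
t: 9.85
ee_pos: [0.5747, 0.282, 0.0495]
ee_rot: [-2.953, -1.07, -0.0]
force: [-1.8, 2.9, 5.8]
gripper_width: 0.368
gripper_force: 30.0
```

```bash
python3 - <<'E'
from h import *
o=readout.get_obs(); print(o["t"],o["ee_pos"],o["ee_rot"],o["force"],o["moment"]); d=np.array([np.cos(np.radians(50)),-np.sin(np.radians(50))]); v=o["ee_pos"][:2]-[.5585,.303]
print("lap x",v@d,"lap y",v@[-d[1],d[0]])
E
```

```text
9.85 [0.5747253  0.28202084 0.04951794] [-2.95339920e+00 -1.07049754e+00 -1.00265169e-04] [-1.80885118  2.89941525  5.82657691] [0.40882701 0.39598089 0.00910084]
lap x 0.026500395759193572 lap y -0.001055844288168256
```

Contact force is about 5–7 N and the barrel is on the middle line, so I carry on to the free end.

Request:
move_arm(increments=[{"tx": 0, "ty": 9, "tz": 0, "rx": 0, "ry": 0, "rz": 0, "claw": 1}, {"tx": 0, "ty": 18, "tz": 0, "rx": 0, "ry": 0, "rz": 0, "claw": 1}, {"tx": 0, "ty": 27, "tz": 0, "rx": 0, "ry": 0, "rz": 0, "claw": 1}, {"tx": 0, "ty": 36, "tz": 0, "rx": 0, "ry": 0, "rz": 0, "claw": 1}, {"tx": 0, "ty": 38, "tz": 0, "rx": 0, "ry": 0, "rz": 0, "claw": 1}])

```text
t: 10.48
ee_pos: [0.5992, 0.2527, 0.0495]
ee_rot: [-2.954, -1.07, -0.0]
force: [-1.5, 2.4, 4.8]
gripper_width: 0.368
gripper_force: 30.0
```

Request:
move_arm(increments=[{"tx": 0, "ty": 1, "tz": 0, "rx": 0, "ry": 0, "rz": 0, "claw": 1}, {"tx": 0, "ty": 2, "tz": 0, "rx": 0, "ry": 0, "rz": 0, "claw": 1}])

```text
t: 10.72
ee_pos: [0.6002, 0.2515, 0.0495]
ee_rot: [-2.953, -1.07, 0.0]
force: [-1.7, 2.8, 5.9]
gripper_width: 0.368
gripper_force: 30.0
```

```bash
python3 - <<'E'
from h import *
o=readout.get_obs(); print(o["t"],o["ee_pos"],o["ee_rot"],o["force"],o["moment"]); d=np.array([np.cos(np.radians(50)),-np.sin(np.radians(50))]); v=o["ee_pos"][:2]-[.5585,.303]
print("lap x",v@d,"lap y",v@[-d[1],d[0]])
T=R.from_rotvec(o["ee_rot"]); print("to seat",T.inv().apply(np.array([.534,-.3027,o["ee_pos"][2]])-o["ee_pos"]))
E
```

```text
10.725 [0.60017349 0.2514561  0.04947242] [-2.95344668e+00 -1.07033322e+00  5.08176947e-05] [-1.65111117  2.79068994  5.85715211] [ 0.45138137  0.36136504 -0.01013842]
lap x 0.06627211776572112 lap y -0.0012080333092135784
to seat [-4.05836111e-01  3.83099154e-01 -8.26268531e-05]
```

Request:
move_arm(increments=[{"tx": 0, "ty": 0, "tz": -40, "rx": 0, "ry": 0, "rz": 0, "claw": 1}, {"tx": -20, "ty": 17, "tz": -85, "rx": 0, "ry": 0, "rz": 0, "claw": 1}, {"tx": -65, "ty": 54, "tz": -90, "rx": 0, "ry": 0, "rz": 0, "claw": 1}, {"tx": -110, "ty": 92, "tz": -90, "rx": 0, "ry": 0, "rz": 0, "claw": 1}, {"tx": -155, "ty": 130, "tz": -90, "rx": 0, "ry": 0, "rz": 0, "claw": 1}])

```text
t: 11.35
ee_pos: [0.5635, 0.0505, 0.1393]
ee_rot: [2.953, 1.071, -0.0]
force: [0.6, 0.7, -0.1]
gripper_width: 0.364
gripper_force: 30.0
```

Request:
move_arm(increments=[{"tx": -46, "ty": 38, "tz": 0, "rx": 0, "ry": 0, "rz": 0, "claw": 1}, {"tx": -92, "ty": 77, "tz": 0, "rx": 0, "ry": 0, "rz": 0, "claw": 1}, {"tx": -138, "ty": 116, "tz": 0, "rx": 0, "ry": 0, "rz": 0, "claw": 1}, {"tx": -184, "ty": 155, "tz": 0, "rx": 0, "ry": 0, "rz": 0, "claw": 1}, {"tx": -228, "ty": 193, "tz": 0, "rx": 0, "ry": 0, "rz": 0, "claw": 1}])

```text
t: 11.98
ee_pos: [0.5119, -0.244, 0.1392]
ee_rot: [-2.954, -1.07, 0.001]
force: [0.8, -1.1, -1.7]
gripper_width: 0.363
gripper_force: 30.0
```

Request:
move_arm(increments=[{"tx": -46, "ty": 38, "tz": 0, "rx": 0, "ry": 0, "rz": 0, "claw": 1}, {"tx": -73, "ty": 60, "tz": 0, "rx": 0, "ry": 0, "rz": 0, "claw": 1}, {"tx": -73, "ty": 60, "tz": 10, "rx": 0, "ry": 0, "rz": 0, "claw": 1}, {"tx": -73, "ty": 60, "tz": 10, "rx": 0, "ry": 0, "rz": 0, "claw": 1}, {"tx": -73, "ty": 60, "tz": 10, "rx": 0, "ry": 0, "rz": 0, "claw": 1}])

```text
t: 12.6
ee_pos: [0.4954, -0.3334, 0.1292]
ee_rot: [-2.952, -1.072, 0.001]
force: [0.0, -0.4, -0.9]
gripper_width: 0.365
gripper_force: 30.0
```

```bash
python3 - <<'E'
from h import *
o=readout.get_obs(); c=vision.get_calibration("wrist"); im=vision.read_camera("wrist"); t=np.ascontiguousarray(im[:,:,::-1]); cv2.imwrite("pics/w_seat2.png",t)
T=R.from_rotvec(o["ee_rot"]); p=o["ee_pos"]; print(o["t"],p,o["ee_rot"],o["force"],o["joint_velocities"].max())
for n,v in dict(foot=[0,0,.030],rim=[.017,0,.030]).items(): print(n,proj(c,p+T.apply(v)))
print("seat px",proj(c,[.534,-.3027,.05]))
t=t.astype(int);B,G,Rr=[t[:,:,i] for i in range(3)]; q=proj(c,[.534,-.3027,.05]).astype(int)
m=np.zeros(B.shape,np.uint8); s=np.s_[q[1]-35:q[1]+35,q[0]-35:q[0]+35]; m[s]=(Rr>1.7*G)[s]
k=max(cv2.findContours(m,0,1)[0],key=cv2.contourArea); el=cv2.fitEllipse(cv2.convexHull(k)); print(el,onz(c,*el[0],.05))
print("to seat",T.inv().apply(onz(c,*el[0],.05)-p))
E
```

```text
12.6 [ 0.4953764  -0.3334426   0.12922291] [-2.95224610e+00 -1.07230884e+00  6.27115708e-04] [ 0.00208978 -0.35776967 -0.8563277 ] 0.003902099294910808
foot [250.75979149 229.22827599]
rim [250.72902691 202.49456319]
seat px [252.52782419 138.35053601]
((252.5376434326172, 138.29872131347656), (52.29878234863281, 53.18498611450195), 47.61810302734375) [ 0.53403259 -0.30268179  0.05      ]
to seat [0.0493992  0.00127616 0.07921419]
```

View pics/w_seat2.png

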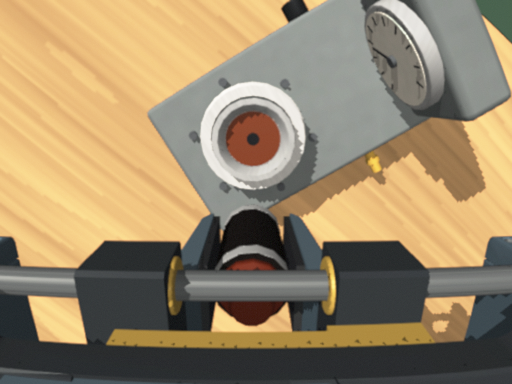

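The seat is at (252,138), matching the earlier fix. I'll measure the held foot's ring edge for any slip along tool x.

```bash
python3 - <<'E'
import cv2,numpy as np
for f in("w_held","w_seat2"):
    g=cv2.cvtColor(cv2.imread(f"pics/{f}.png"),6); print(f); 
    print("col251",g[196:222,248:254].mean(1).astype(int).tolist()); print("row230",g[225:229,205:300].mean(0).astype(int)[::2].tolist())
    print("cap bottom",[cv2.imread(f"pics/{f}.png")[r,246:256,2].mean().astype(int) for r in range(312,334)])
E
```

```text
w_held
col251 [80, 80, 80, 80, 80, 80, 79, 78, 100, 147, 165, 169, 162, 96, 33, 18, 19, 21, 21, 20, 21, 20, 21, 20, 21, 21]
row230 [89, 89, 72, 40, 39, 39, 29, 34, 76, 104, 82, 10, 20, 23, 22, 25, 22, 24, 22, 21, 21, 22, 22, 21, 20, 20, 21, 20, 18, 18, 17, 18, 16, 16, 12, 12, 43, 78, 78, 53, 33, 39, 40, 43, 74, 89, 90, 88]
cap bottom [np.int64(69), np.int64(69), np.int64(69), np.int64(69), np.int64(70), np.int64(69), np.int64(68), np.int64(68), np.int64(68), np.int64(68), np.int64(68), np.int64(67), np.int64(71), np.int64(129), np.int64(217), np.int64(242), np.int64(244), np.int64(243), np.int64(242), np.int64(233), np.int64(203), np.int64(184)]
w_seat2
col251 [90, 97, 122, 143, 148, 148, 149, 145, 141, 148, 155, 161, 155, 93, 30, 18, 19, 19, 20, 19, 19, 21, 19, 20, 19, 20]
row230 [84, 85, 68, 38, 37, 37, 26, 48, 129, 142, 74, 11, 18, 21, 21, 19, 22, 23, 20, 21, 18, 22, 19, 19, 20, 18, 19, 18, 17, 14, 15, 15, 14, 14, 12, 12, 51, 160, 178, 116, 31, 37, 37, 41, 71, 84, 85, 85]
cap bottom [np.int64(66), np.int64(66), np.int64(66), np.int64(66), np.int64(66), np.int64(65), np.int64(65), np.int64(65), np.int64(65), np.int64(65), np.int64(64), np.int64(63), np.int64(69), np.int64(130), np.int64(219), np.int64(243), np.int64(245), np.int64(246), np.int64(246), np.int64(235), np.int64(201), np.int64(177)]
```

There is no slip: the edge is at the same row in both pictures, about 0.5–1 mm behind nominal. I'll move over the seat axis and go down.

Request:
move_arm(increments=[{"tx": 25, "ty": 1, "tz": 0, "rx": 0, "ry": 0, "rz": 0, "claw": 1}, {"tx": 50, "ty": 1.3, "tz": 0, "rx": 0, "ry": 0, "rz": 0, "claw": 1}, {"tx": 50, "ty": 1.3, "tz": 10, "rx": 0, "ry": 0, "rz": 0, "claw": 1}, {"tx": 50, "ty": 1.3, "tz": 25, "rx": 0, "ry": 0, "rz": 0, "claw": 1}, {"tx": 50, "ty": 1.3, "tz": 35, "rx": 0, "ry": 0, "rz": 0, "claw": 1}])

```text
t: 13.28
ee_pos: [0.5336, -0.3032, 0.093]
ee_rot: [-2.952, -1.07, 0.002]
force: [0.1, -0.4, -1.2]
gripper_width: 0.368
gripper_force: 30.0
```

Request:
move_arm(increments=[{"tx": 0, "ty": 0, "tz": 5, "rx": 0, "ry": 0, "rz": 0, "claw": 1}, {"tx": 0, "ty": 0, "tz": 10, "rx": 0, "ry": 0, "rz": 0, "claw": 1}, {"tx": 0, "ty": 0, "tz": 14, "rx": 0, "ry": 0, "rz": 0, "claw": 1}, {"tx": 0, "ty": 0, "tz": 16, "rx": 0, "ry": 0, "rz": 0, "claw": 1}, {"tx": 0, "ty": 0, "tz": 16, "rx": 0, "ry": 0, "rz": 0, "claw": 1}])

```text
t: 13.9
ee_pos: [0.5347, -0.3034, 0.0786]
ee_rot: [2.953, 1.071, -0.0]
force: [-1.6, -1.0, 2.4]
gripper_width: 0.366
gripper_force: 30.0
```

```bash
python3 - <<'E'
from h import *
o=readout.get_obs(); print(o["t"],o["ee_pos"],o["ee_rot"],o["force"],o["moment"])
E
```

```text
13.9 [ 0.53466843 -0.30339778  0.07861807] [ 2.95317845e+00  1.07112507e+00 -2.99210036e-05] [-1.56794189 -0.9745083   2.35810042] [-0.06335831  0.3054465  -0.06371497]
```

Request:
move_arm(increments=[{"tx": -1, "ty": 0, "tz": -4, "rx": 0, "ry": 0, "rz": 0, "claw": 1}, {"tx": -1, "ty": 0, "tz": -4, "rx": 0, "ry": 0, "rz": 0, "claw": 1}, {"tx": -1, "ty": 0, "tz": -4, "rx": 0, "ry": 0, "rz": 0, "claw": 1}])

```text
t: 14.28
ee_pos: [0.5338, -0.3038, 0.0825]
ee_rot: [-2.953, -1.071, -0.0]
force: [0.2, 0.0, -1.2]
gripper_width: 0.366
gripper_force: 30.0
```

Request:
move_arm(increments=[{"tx": 0, "ty": 0, "tz": 3, "rx": 0, "ry": 0, "rz": 0, "claw": 1}, {"tx": 0, "ty": 0, "tz": 6, "rx": 0, "ry": 0, "rz": 0, "claw": 1}, {"tx": 0, "ty": 0, "tz": 8, "rx": 0, "ry": 0, "rz": 0, "claw": 1}, {"tx": 0, "ty": 0, "tz": 8, "rx": 0, "ry": 0, "rz": 0, "claw": 1}])

```text
t: 14.78
ee_pos: [0.534, -0.304, 0.0744]
ee_rot: [2.953, 1.071, 0.0]
force: [-1.2, 0.0, 5.3]
gripper_width: 0.365
gripper_force: 30.0
```

```bash
python3 - <<'E'
from h import *
o=readout.get_obs(); print(o["t"],o["ee_pos"],o["ee_rot"],o["force"],o["moment"])
E
```

```text
14.775 [ 0.53397151 -0.30399134  0.07444345] [2.95329302e+00 1.07104588e+00 1.90015755e-04] [-1.1506182   0.01698099  5.25479438] [ 0.13658331  0.13764986 -0.0182023 ]
```

Request:
move_arm(increments=[{"tx": 0, "ty": -0.5, "tz": 2, "rx": 0, "ry": 0, "rz": 0, "claw": 1}, {"tx": 0, "ty": -0.5, "tz": 4, "rx": 0, "ry": 0, "rz": 0, "claw": 1}, {"tx": 0, "ty": -0.5, "tz": 4.4, "rx": 0, "ry": 0, "rz": 0, "claw": 1}, {"tx": 0, "ty": -0.5, "tz": 4.4, "rx": 0, "ry": 0, "rz": 0, "claw": 1}, {"tx": 0, "ty": -0.5, "tz": 4.4, "rx": 0, "ry": 0, "rz": 0, "claw": 1}])

```text
t: 15.4
ee_pos: [0.534, -0.3039, 0.0705]
ee_rot: [2.952, 1.071, 0.001]
force: [-0.9, -1.2, 6.8]
gripper_width: 0.369
gripper_force: 30.0
```

```bash
python3 - <<'E'
from h import *
o=readout.get_obs(); print(o["t"],o["ee_pos"],o["ee_rot"],o["force"],o["moment"])
s=vision.read_camera("scene"); w=vision.read_camera("wrist"); o=readout.get_obs(); print(o["ee_pos"],o["force"])
a=cv2.resize(s[70:175,150:290,::-1],(560,420),interpolation=cv2.INTER_CUBIC)
b=cv2.resize(w[160:265,180:240+80,::-1],(240,180)); cv2.imwrite("pics/fin.png",np.vstack([a,np.hstack([b,np.zeros((180,320,3),np.uint8)])]))
E
```

```text
15.4 [ 0.53398212 -0.30390851  0.0705159 ] [2.95242002e+00 1.07091850e+00 9.17253843e-04] [-0.90267945 -1.22465542  6.80738931] [-0.13866398  0.12540506 -0.01699461]
[ 0.53395469 -0.30393635  0.07051252] [-0.70542018 -0.94126759  7.03523774]
```

View pics/fin.png

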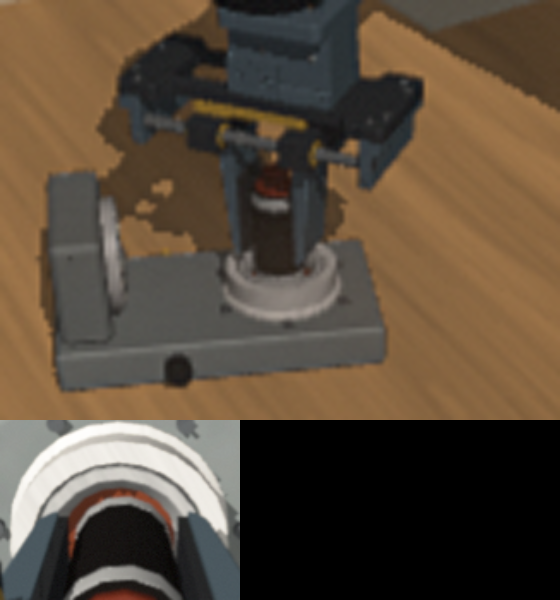

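The pictures show the barrel upright, foot ring centred on the red floor at crop (120,495), rim level with the collar and fingers clear. Contact is about 7.9 N and the depth about 9.5–9.8 mm, so the rim is flush.

```bash
python3 -c "
from cell import workorder
print(workorder.close_job())"
```

```text
the job is handed in; nothing more can be done
None
```

The job is handed in: I drew the barrel's foot from the clamp bar to the free end at roughly 4–7 N, then stood the barrel in the seat and held it pressed flush and upright at about 8 N; no verdict came back.

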